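# Set the pouch laminator to thick pouches and start it

### The arm

A 6-joint arm with a two-finger parallel gripper is mounted at the origin on the work surface. World frame = base frame: x ahead of the robot, y to its left, z up, the work surface at z = 0. Lengths are in m, angles in degrees, forces in N, time in s.
With the tool pointing down it reaches from about 0.35 to 0.925 m from the base axis. Payload 6.4 kg.
Tool frame: the origin (TCP) lies at the very end of the fingers, on their centre line; the grasp point (between the pads) lies 19 mm behind it; z points along the fingers, y is the line along which they close (so a half turn about z gives the same grasp; the last joint's range is limited). The gripper opens to 85 mm and grips with 20 to 120 N. Pads are 22 mm wide; open, the fingers measure 114 mm over their backs; the gripper's body (76 mm by 85 mm) begins 54 mm behind the grasp point. The pads swing forward as they close: fully open they stand 13 mm farther back than shut.
Start: joints at [-9.975, 14.043, 89.255, -0, 76.702, -9.975], TCP at [0.65, 0, 0.231] pointing down, gripper open.
Joint ranges: [-179.41, 179.41], [-58.25, 129.5], [7.25, 145.43], [-54.29, 234.29], [11.92, 165.04], [-157.13, 157.13]. Speed limits (degrees/s): [147.25, 147.25, 180, 180, 180, 180].

### API

Orientations are given as [roll, pitch, yaw] about the fixed x, y, z axes, in that order (R = Rz(yaw) Ry(pitch) Rx(roll)).
In Python, from cell import manip, optics, order gives the robot as it stands.
- The arm moves only by the shell command python3 -m inch 'ROWS' [FORCE]. ROWS is JSON, a list that holds one entry, the list of rows, each a list of 7 numbers: the shift along the tool's x, y, z in units of 200 mm (1.0 is 200 mm), then the turn, a rotation vector about the tool's x, y, z in units of 1.5 rad (1.0 is 1.5 rad), then the closure, from 0 (fully open) to 1 (shut). A call has 1 to 12 rows; each row shifts and turns the commanded pose from where the row before left it, along the tool's axes as they then stand; what a row does not reach is not made up. A row lasts 1/8 s, in which the tool goes at most 62.5 mm and 10.7 degrees, less where a joint would pass 70% of its speed; a pose out of reach is approached as far as the arm can. A call with a number of a shift or a turn outside -1 to 1 is refused whole. A call with a gripper value outside its range is refused whole. The fingers move at their own pace and stop on an object; FORCE is the grip in N (left out, the last holds). Time passes only in rows, so rows that do not move let the fingers close. It gives the time, the measured TCP pose, the force, the opening and the grip force at its end, in the units of the state.
- manip.read_state(): the state, without advancing time (a new reading comes with each control period).
- optics.camera(name): name is "scene" or "side" or "wrist"; returns the picture (400x640x3 uint8, red, green, blue); there is no depth.
- optics.camera_params(name): a dict with "mtx" (3x3 intrinsics, pixels), "rvec" (rotation vector, rad) and "tvec" (3), from world to camera coordinates, as OpenCV has them. Camera axes: x right, y down, z forward; pixel columns grow to the right and rows downward; lengths in m; the calibration is good to about 2 mm. A picture is of the moment at which its call begins: read the wrist's pose just before it. camera_params takes no time and is no camera call; for the wrist camera it gives the pose at the moment of the call.
- order.close_job(): hands the job in; it is judged then, once.
The state is a dict: "clock": time; "q": joint angles; "qd": joint speeds; "tau": joint torques, N m; "tcp_pos": TCP position; "eef_rot": TCP orientation; "force": force on the tool from outside, world axes, zero at the start; "wrist_torque": the same for the moment, N m; "finger_gap": finger opening in m; "gripper_force": force on a finger pad.
Only numpy, scipy, OpenCV 4.12 (cv2) and the standard library are available. Lean on these libraries where they do the work, as an engineer would, in place of code of your own. Each camera call takes 0.05 s, during which the arm holds its last target. There are 200 camera calls.

### The job

Get the shop's laminator going for thick pouches: with a fingertip slide the orange selector lever from off, past its first click (thin pouches), all the way to its last stop (thick pouches), and then press the green start button fully down and let it go. Only push and press: do not grip or lift anything, leave the grey reverse button alone, do not shove the machine out of its place, and leave the cards, dice, boxes and other things around it where they are.

Things in the scene. Friction and masses are not known exactly. Their poses are not given: they have to be found in the camera images.
- laminator: pouch laminator, 400 mm wide, 160 deep, 98 high (plus a low in-feed tray 52 mm out at the front), 2 to 3.4 kg, loose on rubber feet. Light grey, charcoal ends and control panel. Origin: centre of its underside; x to its back, y to its left end seen from the robot. Controls in a row at x = -0.040: grey button y = 0.100, green y = 0.045, lever y = -0.075 (off) to -0.119 (thick)
- selector (a joint): the lever slides along the laminator's -y (right, seen from the robot): 0 = off, where it starts; 0.022 m = first click (thin pouches, thin white line); 0.044 m = last stop (thick pouches, thick white line), solid end just beyond. Sprung clicks at all three: it takes about 6 N to leave a click, less and less up to half-way, from where the lever is drawn into the next click
- selector_cap (a point): top centre of the orange lever cap, 28 mm above the laminator's top, moving with the lever. The cap is 12 mm thick along the sliding direction, 28 mm wide across it and 23 mm tall (its lower edge is 5 mm above the laminator's top)
- start_top (a point): centre of the top of the green start button, a round cap of 24 mm diameter standing 10 mm above the laminator's top; it moves with the button
- start (a joint): green start button: 0 = up, 0.006 m = fully down (about 5 N); springs back
- reverse (a joint): grey reverse button, the same size as the green one and 55 mm to its left (laminator's +y): 0 = up, 0.006 m = fully down
- deck_box: teal deck box, 70 x 54 x 96 mm, standing beside the laminator; origin: centre of its underside
- card_stack: pile of trading cards, 63 x 88 x 22 mm, lying in front of the laminator; origin: centre of its underside
- die_red: red die, 22 mm cube, in front of the laminator; origin: centre of its underside
- die_white: white die, 20 mm cube, lying on the rear half of the laminator's top; origin: centre of its underside
- token_tin: round brass tin with a dark blue lid, 62 mm diameter, 46 mm high, beside the laminator; origin: centre of its underside
- marker: black marker pen with a blue cap, 132 mm long, 17 mm wide, 15 mm high, lying on the table; origin: centre of its underside, x along it towards the cap
- mug: white mug, 80 mm diameter, 92 mm high, on the right of the table; origin: centre of its underside

How it is judged (in metres and radians):
On the way, in this order (a step that is already met when the one before it is completed fails the run):
1. the selector lever stands at its last stop (thick pouches) (value of joint selector above 0.0415 m), for 0.2 s.
2. then the green start button is pressed fully down (value of joint start above 0.0048 m), for 0.05 s.
At the end, for the whole second after the job is handed in: the selector lever rests within 2.5 mm of its last stop (joint above 41.5 mm of 44), both buttons are up again, and the laminator stands level within 20 mm of where it stood (value of joint selector above 0.0415 m and value of joint each of start, reverse below 0.001 m and distance of laminator from where it was at the start of the episode below 0.02 m and angle between laminator's own z axis and vertical below 0.05 rad); the robot touches nothing.
It fails at once if the start button is pressed (3 mm or more) before the lever is at its last stop (value of joint start above 0.003 m and value of joint selector below 0.0405 m).
It fails at once if the reverse button is pressed (3 mm or more) (value of joint reverse above 0.003 m).
It fails at once if the laminator is shoved more than 20 mm, lifted or tipped (distance of laminator from where it was at the start of the episode above 0.02 m or height (world z) of laminator above 0.008 m or angle between laminator's own z axis and vertical above 0.08 rad).
It fails at once if one of the things around is lifted or moved more than 20 mm (distance of any of deck_box, card_stack, die_red, die_white, token_tin, marker, mug from where it was at the start of the episode above 0.02 m).
It also fails if it takes over 38 s, if anything falls off the work surface, if the arm or the gripper's body presses on something with over 40 N, if the wrist force passes 120 N, or if a joint passes its speed limit or range.

## Working session

There is one attempt and no reset: what is moved stays moved. The work goes in short steps, Python scripts to look and compute and a shell command to move; the robot and the scene stay as the last step left them, time stands still between calls to the robot, and variables do not carry over. Pictures are saved under pics/ and viewed, at most 10 in all, crops included, and the job is handed in when it is done.

```bash
mkdir -p pics
python3 - <<'E'
from cell import manip, optics
import cv2
print(manip.read_state())
for n in ("scene","side","wrist"):
    p=optics.camera_params(n); print(n,p)
    cv2.imwrite(f"pics/{n}0.png",optics.camera(n)[:,:,::-1])
E
```

```text
{'clock': 0.0, 'q': array([-9.97512723e+00,  1.40845221e+01,  8.93251572e+01, -1.64850686e-03,
        7.67034580e+01, -9.97337255e+00]), 'qd': array([-0.08866352,  0.11003942,  0.02834408,  0.04339552,  0.00539037,
       -0.06671657]), 'tau': array([ 6.17919522e-04, -4.29512215e+01, -3.26122355e+01, -1.30276699e-04,
        5.42047856e-03, -1.36905024e-05]), 'tcp_pos': array([6.49432335e-01, 9.92954944e-05, 2.30173529e-01]), 'eef_rot': array([-1.79888295e+02, -1.80149641e-02,  8.99986085e+01]), 'force': array([-0.47023117,  0.72275115, -0.09376262]), 'wrist_torque': array([-0.00080426,  0.0092559 ,  0.0129479 ]), 'gripper_force': 0.0, 'finger_gap': 0.08530863553385186}
scene {'mtx': array([[408.65024134,   0.        , 318.48517385],
       [  0.        , 408.65024134, 194.27180831],
       [  0.        ,   0.        ,   1.        ]]), 'rvec': array([ 0.89601571,  2.73842104, -0.77874676]), 'tvec': array([ 0.3791882 , -0.17231748,  1.34724047])}
side {'mtx': array([[468.06061237,   0.        , 317.43824807],
       [  0.        , 468.06061237, 199.27817636],
       [  0.        ,   0.        ,   1.        ]]), 'rvec': array([ 0.55121096, -2.66582751,  1.15486235]), 'tvec': array([0.44933745, 0.21369626, 1.16645865])}
wrist {'mtx': array([[352.11886649,   0.        , 322.8067001 ],
       [  0.        , 352.11886649, 202.28628567],
       [  0.        ,   0.        ,   1.        ]]), 'rvec': array([-2.80933696e+00, -1.08951491e-03,  2.79101395e-03]), 'tvec': array([-0.64838051, -0.04258192,  0.38102452])}
```

View pics/scene0.png

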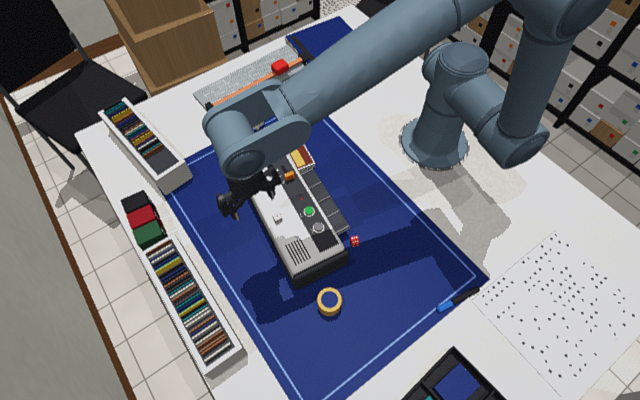

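View pics/wrist0.png

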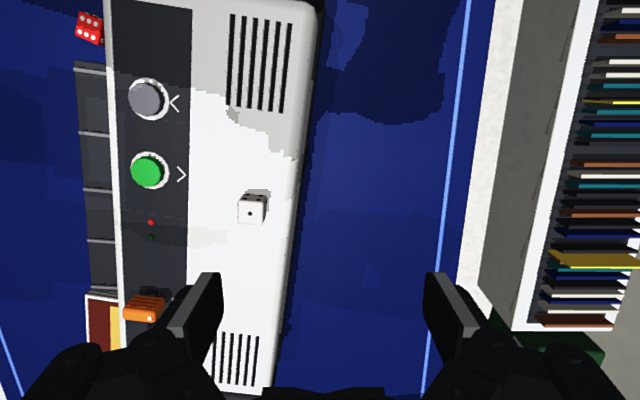

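View pics/side0.png

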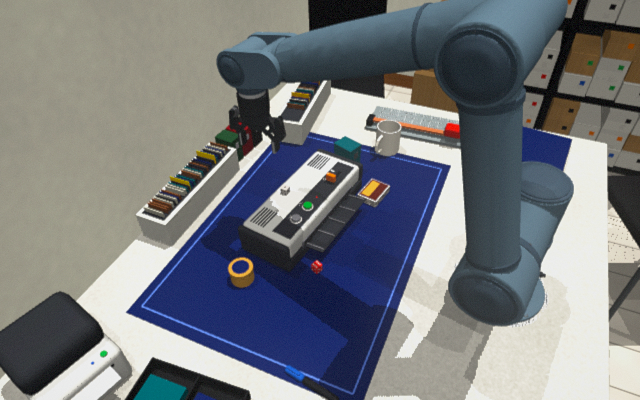

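The wrist picture shows the green button at (148,171), the grey at (145,98), the orange cap at (145,300), and the die at (252,210). The laminator's yaw is tilted slightly from world axes. Next I locate them numerically.

```bash
cat > h.py <<'E'
import numpy as np, cv2
def bp(p,uv,z):
    R=cv2.Rodrigues(p["rvec"])[0]; c=-R.T@p["tvec"].ravel()
    d=R.T@np.linalg.inv(p["mtx"])@[uv[0],uv[1],1]
    return c+d*(z-c[2])/d[2]
def px(p,X): return cv2.projectPoints(np.float64([X]),p["rvec"],p["tvec"],p["mtx"],None)[0].ravel().round(1)
E
python3 - <<'E'
import cv2,numpy as np
from cell import optics
from h import *
im=cv2.imread("pics/wrist0.png"); p=optics.camera_params("wrist")
hsv=cv2.cvtColor(im,cv2.COLOR_BGR2HSV)
m=cv2.inRange(hsv,(50,120,80),(75,255,255)); M=cv2.moments(m,True); g=(M['m10']/M['m00'],M['m01']/M['m00'])
print("green",g,bp(p,g,.108)); print("grey",bp(p,(145,98),.108)); print("die",bp(p,(252,210),.118))
a=im[250:350,80:230]; b=im[50:210,90:230]
cv2.imwrite("pics/crop1.png",np.hstack([cv2.resize(a,None,fx=4,fy=4,interpolation=2)]))
E
```

```text
green (145.31277533039648, 172.0) [0.51140108 0.01752944 0.108     ]
grey [0.52019353 0.07247541 0.108     ]
die [ 0.59408109 -0.01001533  0.118     ]
```

View pics/crop1.png

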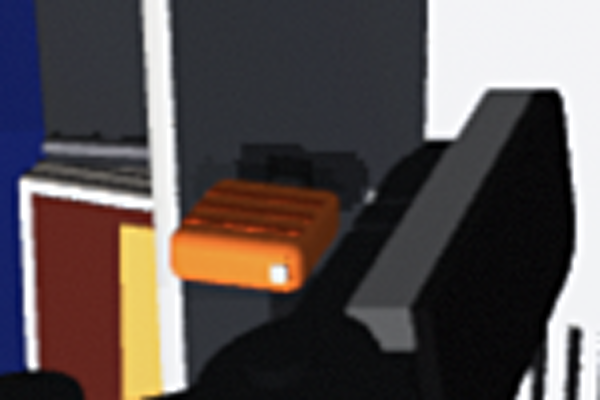

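Run:
```python
import numpy as np
from cell import optics
from h import *
p=optics.camera_params("wrist")
g=np.array([.5114,.0175])
for yaw in (-9.1,-8):
    a=np.radians(yaw); X=np.array([np.cos(a),np.sin(a)]);Y=np.array([-np.sin(a),np.cos(a)])
    o=g+.04*X-.045*Y; c=o-.04*X-.075*Y
    print(yaw,"origin",o,"cap",c,"thick",o-.04*X-.119*Y)
    for z in (.126,.103):
        print(z,[((px(p,[*(c+i*X+j*Y),z])-[80,250])*4).tolist() for i in(-.014,.014) for j in (.006,-.006)])
    print("grey px",px(p,[*(o-.04*X+.1*Y),.108]))
```

```text
-9.1 origin [ 0.54377944 -0.03325994] cap [ 0.49242103 -0.10098966] thick [ 0.48546208 -0.14443586]
0.126 [[153.2, 228.4000000000001], [154.8, 276.4000000000001], [290.0, 246.79999999999995], [290.0, 294.0]]
0.103 [[210.39999999999998, 165.5999999999999], [211.20000000000005, 210.79999999999995], [337.6, 182.79999999999995], [336.79999999999995, 228.0]]
grey px [145.  99.]
-8 origin [ 0.54474793 -0.03262899] cap [ 0.49469923 -0.10133217] thick [ 0.48857561 -0.14490396]
0.126 [[164.0, 230.79999999999995], [166.8, 278.79999999999995], [300.79999999999995, 246.79999999999995], [301.6, 294.4000000000001]]
0.103 [[220.39999999999998, 168.0], [222.0, 213.20000000000005], [347.20000000000005, 183.20000000000005], [347.6, 228.4000000000001]]
grey px [143.5  98.7]
```

```bash
python3 -m inch '[[[-0.12,-0.24,0.08,0,0,0,1],[-0.12,-0.24,0.08,0,0,0,1],[-0.12,-0.24,0.08,0,0,0,1],[-0.01,-0.03,0.06,0,0,0,1],[0,0,0,0,0,0.09,1],[0,0,0,0,0,0,1],[0,0,0,0,0,0,1],[0,0,0,0,0,0,1]]]' 20
python3 - <<'E'
from cell import manip,optics
import cv2
from h import *
s=manip.read_state(); print(s['tcp_pos'],s['eef_rot'],s['force'])
w=optics.camera("wrist")[:,:,::-1]; cv2.imwrite("pics/w1.png",w)
p=optics.camera_params("wrist"); print("tcp px",px(p,s['tcp_pos']))
E
```

```text
clock: 1.15
tcp_pos: [0.5004, -0.0739, 0.1714]
eef_rot: [180.0, 0.0, 82.3]
force: [-0.1, -0.4, -0.4]
finger_gap: -0.0
gripper_force: 0.0
[ 0.50040959 -0.07388975  0.17144458] [1.79981086e+02 3.42599140e-03 8.23467513e+01] [-0.12280243 -0.44314998 -0.3867851 ]
tcp px [324.4 274.1]
```

View pics/w1.png

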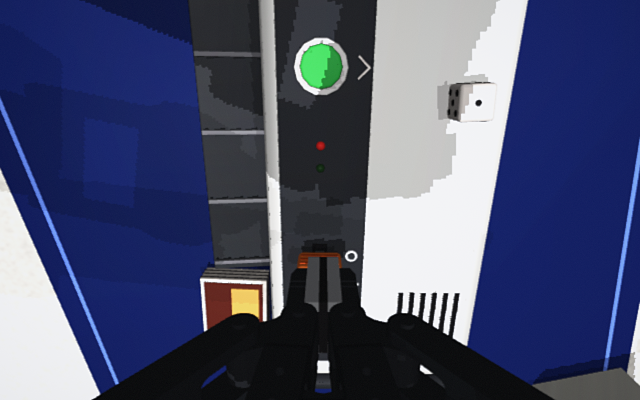

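The wrist picture shows green at (321,67), the cap's left face at rows 250-270 and columns 298-341, and the shut fingertip at (324,260-305). I'll check the alignment before descending.

Run:
```python
import numpy as np
from cell import optics
from h import *
p=optics.camera_params("wrist")
print("green",bp(p,(321,67),.108))
g=bp(p,(321,67),.108)[:2]
for yaw in (-7.7,):
    a=np.radians(yaw); X=np.array([np.cos(a),np.sin(a)]);Y=np.array([-np.sin(a),np.cos(a)])
    c=g-.12*Y; print("cap",c, "target",c+.024*Y)
    for z in (.126,.103): print(z,[px(p,[*(c+i*X+.006*Y),z]) for i in(-.014,.014)])
    print("panel edge",px(p,[*(g+.04*X),.098]))
```

```text
green [0.5108359  0.01673779 0.108     ]
cap [ 0.49475756 -0.1021802 ] target [ 0.49797323 -0.0783966 ]
0.126 [array([297.8, 268.2]), array([344.2, 268.2])]
0.103 [array([300.1, 250.8]), array([342.2, 250.8])]
panel edge [390.9  67.7]
```

```bash
python3 -m inch '[[[0,-0.01,0.15,0,0,0,1],[0,0,0.1,0,0,0,1],[0,0,0.05,0,0,0,1],[-0.02,0,0,0,0,0,1],[-0.02,0,0,0,0,0,1],[-0.02,0,0,0,0,0,1],[-0.02,0,0,0,0,0,1],[-0.02,0,0,0,0,0,1],[-0.02,0,0,0,0,0,1],[0,0,0,0,0,0,1]]]'
```

```text
clock: 2.45
tcp_pos: [0.4945, -0.0981, 0.1111]
eef_rot: [-180.0, 0.0, 82.2]
force: [-0.5, -0.4, -0.5]
finger_gap: 0.0002
gripper_force: 0.0
```

```bash
python3 -m inch '[[[-0.02,0,0,0,0,0,1],[-0.02,0,0,0,0,0,1],[-0.02,0,0,0,0,0,1],[0,0,0,0,0,0,1]]]'
python3 - <<'E'
from cell import optics
import cv2,numpy as np
a=optics.camera("wrist")[:,:,::-1];b=optics.camera("side")[:,:,::-1]
cv2.imwrite("pics/w2.png",np.hstack([a[150:400,180:480],cv2.resize(b[140:240,260:380],(300,250),interpolation=2)]))
E
```

```text
clock: 2.95
tcp_pos: [0.4931, -0.1092, 0.1112]
eef_rot: [-180.0, -0.1, 82.2]
force: [1.2, 2.9, 1.4]
finger_gap: 0.0001
gripper_force: 1.6
```

View pics/w2.png

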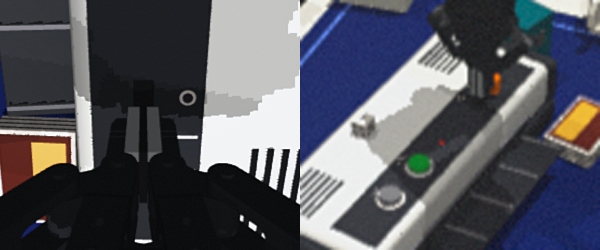

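The wrist view shows the fingertip on the cap at the first line, with contact force building. The side view shows the machine in place, so I'll continue.

```bash
python3 -m inch '[[[-0.02,0,0,0,0,0,1],[-0.02,0,0,0,0,0,1],[-0.02,0,0,0,0,0,1],[-0.01,0,0,0,0,0,1],[0,0,0,0,0,0,1]]]'
python3 -m inch '[[[-0.01,0,0,0,0,0,1],[-0.01,0,0,0,0,0,1],[0,0,0,0,0,0,1]]]'
```

```text
clock: 3.68
tcp_pos: [0.4914, -0.1237, 0.1114]
eef_rot: [180.0, 0.0, 82.2]
force: [0.4, -0.2, 1.2]
finger_gap: 0.0
gripper_force: 0.0
clock: 4.05
tcp_pos: [0.4908, -0.1274, 0.1113]
eef_rot: [180.0, 0.0, 82.3]
force: [0.3, -0.5, 0.4]
finger_gap: 0.0002
gripper_force: 0.0
```

```bash
python3 -m inch '[[[0.03,0,0,0,0,0,1],[0,0,-0.15,0,0,0,1],[0.1,0,-0.05,0,0,0,1],[0.2,0,0,0,0,0,1],[0.25,0,0,0,0,0,1],[0.15,0,0,0,0,0,1],[0,0,0,0,0,0,1],[0,0,0,0,0,0,1]]]'
python3 - <<'E'
from cell import optics,manip
import cv2,numpy as np
from h import *
print(manip.read_state()['tcp_pos'])
p=optics.camera_params("wrist");a=optics.camera("wrist")[:,:,::-1];b=optics.camera("side")[:,:,::-1];c=optics.camera("scene")[:,:,::-1]
r=lambda i:cv2.resize(i,(400,300),interpolation=2)
q=optics.camera_params("side")
print("cap@0",px(q,[.4948,-.1022,.126]),"cap@44",px(q,[.4889,-.1458,.126]),"cap@22",px(q,[.4918,-.124,.126]), "green",px(q,[.5108,.017,.108]))
cv2.imwrite("pics/w3.png",np.vstack([np.hstack([r(a),r(c[120:270,220:420])]),np.hstack([r(b[140:230,280:400])]*2)]))
E
```

```text
clock: 5.05
tcp_pos: [0.5103, 0.0172, 0.1513]
eef_rot: [-180.0, 0.0, 82.3]
force: [0.5, -0.2, -0.3]
finger_gap: 0.0003
gripper_force: 0.0
[0.51033776 0.01719239 0.15126123]
cap@0 [330.3 173.3] cap@44 [338.1 164.7] cap@22 [334.3 169. ] green [307.3 203.7]
```

View pics/w3.png

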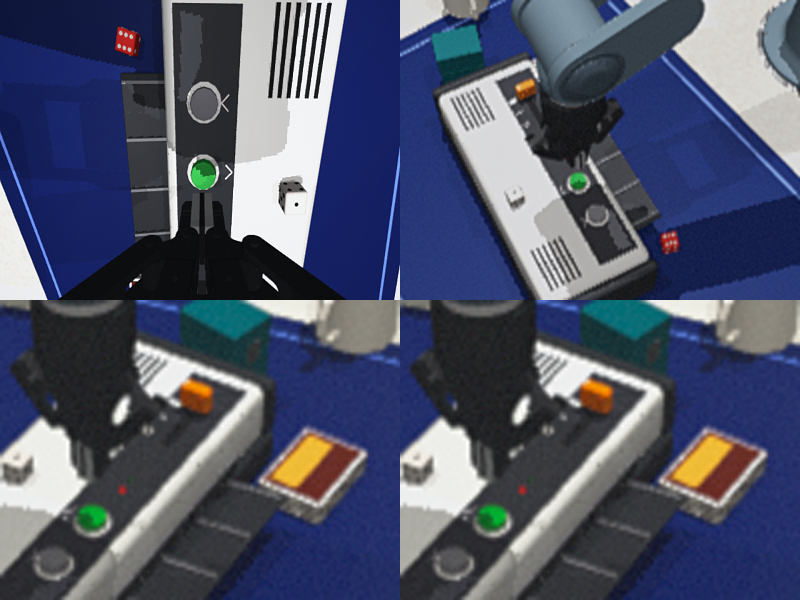

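Side view: the orange cap is at about (339,165), matching the predicted last stop (338.1,164.7), and everything else is in place. The fingertip is above the green button, so I'll press.

```bash
python3 -m inch '[[[0,0,0.1,0,0,0,1],[0,0,0.09,0,0,0,1],[0,0,0.03,0,0,0,1],[0,0,0.01,0,0,0,1],[0,0,0.01,0,0,0,1],[0,0,0,0,0,0,1]]]'
```

```text
clock: 5.95
tcp_pos: [0.5108, 0.0173, 0.1039]
eef_rot: [179.9, 0.0, 82.3]
force: [-2.7, -1.0, 3.6]
finger_gap: 0.0001
gripper_force: 1.9
```

```bash
python3 -m inch '[[[0,0,0.005,0,0,0,1],[0,0,0.005,0,0,0,1],[0,0,0.005,0,0,0,1],[0,0,0,0,0,0,1]]]'
```

```text
clock: 6.45
tcp_pos: [0.5109, 0.0173, 0.1019]
eef_rot: [180.0, 0.0, 82.3]
force: [-5.9, -0.3, 12.2]
finger_gap: 0.0001
gripper_force: 6.7
```

```bash
python3 -m inch '[[[0,0,0.005,0,0,0,1],[0,0,0,0,0,0,1]]]'; python3 -m inch '[[[0,0,-0.1,0,0,0,1],[0,0,-0.25,0,0,0,1],[0,0,-0.25,0,0,0,1],[0,0,0,0,0,0,1],[0,0,0,0,0,0,1]]]'
python3 - <<'E'
from cell import optics
import cv2,numpy as np
a=optics.camera("wrist")[:,:,::-1];b=optics.camera("side")[:,:,::-1]
r=lambda i:cv2.resize(i,(400,300),interpolation=2)
cv2.imwrite("pics/w4.png",np.hstack([r(a),r(b[140:230,280:400])]))
E
```

```text
clock: 6.7
tcp_pos: [0.511, 0.0173, 0.1018]
eef_rot: [-180.0, 0.0, 82.3]
force: [-9.2, -0.1, 19.8]
finger_gap: -0.0001
gripper_force: 9.9
clock: 7.32
tcp_pos: [0.5101, 0.0176, 0.2184]
eef_rot: [-180.0, -0.0, 82.3]
force: [0.2, 0.1, -0.1]
finger_gap: -0.0002
gripper_force: 0.0
```

View pics/w4.png

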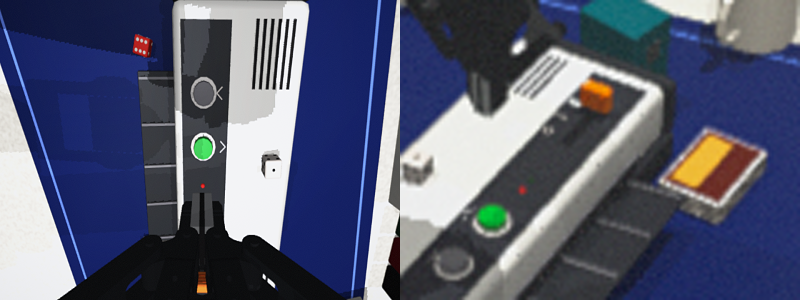

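The last picture shows the green button up again, the lever at its last stop, and nothing else moved.

```bash
python3 -c "
from cell import order
print(order.close_job())"
```

```text
the job is handed in; nothing more can be done
None
```

I slid the selector lever to its last stop (thick pouches), pressed the green start button to its stop and let it come back up, and handed the job in; the cameras showed the lever and button where they should be and nothing else moved, but no verdict came back.

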